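# Clamp the bonded end cap

## Task

Two hold-down clamps stand on the green bench, both with their levers sprung up. One of them has a round end cap lying in its nest: press that clamp's lever all the way down until the catch holds it there by itself, so that the cap stays clamped in its nest. Leave the other clamp, whose nest is empty, with its lever up.

Things in the scene. Friction and masses are not known exactly. Their poses are not given: they have to be found in the camera images.
- lever_loaded (a joint): Lever of the clamp with the cap: steel bar hinged at the far end of a grey base plate (250 x 120 mm), ending towards the robot in a flat paddle (46 long, 40 mm wide). In rad: 0 sprung fully up, grows pressed down; 0.44 level, pad on the cap. Takes up to 12 N at the paddle; past about 0.40 a sprung ball at its side snaps over it, pulls it home and holds; let go before, it springs up. Its place varies.
- paddle_loaded (a point): Centre of that paddle's upper face, to press from above; lever up: 172 mm above the bench, x axis level, paddle to hinge (away from the robot, within 0.3 rad), z up. Hinge axis: 187 mm along x, 97 mm below. Down to 0.44 it follows an arc: drops 89 mm (free space below), moves 23 mm along -x. The catch bracket, 102 mm high, stands beside the lever 50 mm nearer the hinge than the lowered paddle.
- disc_center (a point): Centre of the round end cap (90 mm across, 20 mm thick, white rim, black seal ring, pale middle), 24 mm above the bench. It lies loose between four steel pins at the middle of the loaded clamp's base plate, under the lever, 110 mm level from the lowered paddle's centre. A like spare cap on the bare bench is not part of the job.
- lever_empty (a joint): Lever of the other clamp, alike in every way but with nothing in its nest. In rad: 0 is sprung fully up, grows as it is pressed down. To be left up.

How it is judged (in metres and radians):
At the end, for the whole second after the job is handed in: The loaded clamp's lever is held down by its catch (joint above 0.41 rad), the cap is within 10 mm of where it lay in the nest, and the empty clamp's lever is up (below 0.10 rad) (value of joint lever_loaded above 0.41 rad and distance of disc_center from where it was at the start of the episode below 0.01 m and value of joint lever_empty below 0.1 rad); the robot touches nothing.
It fails at once if the empty clamp's lever is pressed down (beyond 0.2 rad) (value of joint lever_empty above 0.2 rad).
It also fails if it takes over 26 s, if anything falls off the work surface, if the arm or the gripper's body presses on something with over 40 N, if the wrist force passes 120 N, or if a joint passes its speed limit or range.

## Robot

A 6-joint arm with a two-finger parallel gripper is mounted at the origin on the work surface. World frame = base frame: x ahead of the robot, y to its left, z up, the work surface at z = 0. Lengths are in mm, angles in rad, forces in N, time in s.
With the tool pointing down it reaches from about 325 to 775 mm from the base axis. Payload 5.5 kg.
Tool frame: the origin (TCP) lies midway between the tips of the shut fingers; the grasp point (between the pads) lies 19 mm behind it; z points along the fingers, y is the line along which they close (so a half turn about z gives the same grasp; the last joint's range is limited). The gripper opens to 85 mm and grips with 20 to 120 N. Pads are 22 mm wide; open, the fingers measure 114 mm over their backs; the gripper's body (76 mm by 85 mm) begins 54 mm behind the grasp point. The pads swing forward as they close: fully open they stand 13 mm farther back than shut.
Start: joints at [1.291, 0.091, 1.231, -0, 1.82, -0.057], TCP at [132.58, 585.183, 231.275] pointing down, gripper open.
Joint ranges: [-2.87, 2.87], [-0.86, 2.18], [0.17, 2.46], [-1.51, 4.65], [0.06, 2.69], [-2.65, 2.65]. Speed limits (rad/s): [2.57, 2.57, 3.01, 3.14, 3.14, 3.14].

## Interface

Orientations are given as [roll, pitch, yaw] about the fixed x, y, z axes, in that order (R = Rz(yaw) Ry(pitch) Rx(roll)).
In Python, from rig import bot, imaging gives the robot as it stands.
- The arm moves only by the shell command python3 -m handwheel 'ROWS'. ROWS is JSON, a list that holds one entry, the list of rows, each a list of 5 numbers: the finger opening in m, from 0 to 0.0854, then the shift along the tool's x, y, z in m, then the turn about the tool's z in rad. In form: [[[jaw, tx, ty, tz, roll], ...]]. A call has 1 to 12 rows; each row shifts and turns the commanded pose from where the row before left it, along the tool's axes as they then stand; what a row does not reach is not made up. A row lasts 1/10 s, in which the tool goes at most 50 mm and 8.59 degrees, less where a joint would pass 70% of its speed; a pose out of reach is approached as far as the arm can. A call is refused whole if a number of a shift passes 0.05 or a number of a turn 0.15, either way. A call with a gripper value outside its range is refused whole. The fingers move at their own pace and stop on an object; the grip force is fixed at half the most. Time passes only in rows, so rows that do not move let the fingers close. It gives the time, the measured TCP pose, the force, the opening and the grip force at its end, in the units of the state.
- bot.get_state(): the state, without advancing time (a new reading comes with each control period).
- imaging.snapshot(name): name is "scene" or "side" or "wrist"; returns the picture (480x640x3 uint8, red, green, blue); there is no depth.
- imaging.camera_model(name): a dict with "fx", "fy", "cx", "cy" (pixels), "dist" ([k1, k2, p1, p2, k3] as OpenCV has them; the pictures are not rectified), "R" (3x3) and "t" (3): a world point X has camera coordinates R X + t. Camera axes: x right, y down, z forward; pixel columns grow to the right and rows downward; lengths in mm; the calibration is good to about 2 mm. A picture is of the moment at which its call begins: read the wrist's pose just before it. camera_model takes no time and is no camera call; for the wrist camera it gives the pose at the moment of the call.
- bot.hand_in(): hands the job in; it is judged then, once.
The state is a dict: "time_s": time; "joints": joint angles; "dq": joint speeds; "joint_efforts": joint torques, N m; "position": TCP position; "tcp_rot": TCP orientation; "wrist_force": force on the tool from outside, world axes, zero at the start; "moment": the same for the moment, N m; "finger_gap": finger opening in mm; "grasp_force": force on a finger pad.
Only numpy, scipy, OpenCV 4.12 (cv2) and the standard library are available. Lean on these libraries where they do the work, as an engineer would, in place of code of your own. Each camera call takes 0.05 s, during which the arm holds its last target. There are 200 camera calls.

## Working session

There is one attempt and no reset: what is moved stays moved. The work goes in short steps, Python scripts to look and compute and a shell command to move; the robot and the scene stay as the last step left them, time stands still between calls to the robot, and variables do not carry over. Pictures are saved under pics/ and viewed, at most 10 in all, crops included, and the job is handed in when it is done.

```bash
mkdir -p pics
python3 - <<'E'
from rig import bot, imaging
import cv2
s=bot.get_state();print(s)
for n in("scene","side"):
    cv2.imwrite(f"pics/{n}0.png",imaging.snapshot(n)[:,:,::-1])
    m=imaging.camera_model(n);print(m)
E
```

```text
{'time_s': 0.0, 'joints': array([ 1.29129193e+00,  9.18542571e-02,  1.23189057e+00,  1.88134083e-05,
        1.81981928e+00, -5.66782887e-02]), 'dq': array([-0.00170829, -0.00016812,  0.00100107, -0.00102066,  0.00298459,
        0.00075941]), 'joint_efforts': array([-3.63363928e-03, -4.58735704e+01, -4.18021202e+01, -4.95996392e-04,
        1.15354799e-02, -6.36777756e-06]), 'position': array([132.49465014, 584.88998234, 230.15099224]), 'tcp_rot': array([-3.13962539e+00, -1.29891882e-04,  2.91877103e+00]), 'wrist_force': array([0.08871806, 0.80075314, 0.77698725]), 'moment': array([-0.01110926, -0.03613683,  0.01570874]), 'grasp_force': 0.0, 'finger_gap': 85.67344735099495}
{'fx': 607.932903326844, 'fy': 607.932903326844, 'cx': 319.0572329942207, 'cy': 241.68162749378763, 'dist': array([0.03498541, 0.        , 0.        , 0.        , 0.        ]), 'R': array([[-1.89218470e-01,  9.81934540e-01, -9.64496771e-04],
       [ 7.84226313e-01,  1.50528909e-01, -6.01938649e-01],
       [-5.90919165e-01, -1.14654294e-01, -7.98541754e-01]]), 't': array([ 117.48964973, -359.3129351 , 1721.76762983])}
{'fx': 587.9989418869346, 'fy': 587.9989418869346, 'cx': 324.71102048983636, 'cy': 240.2715035897227, 'dist': array([-0.14177685,  0.        ,  0.        ,  0.        ,  0.        ]), 'R': array([[-0.98924179, -0.14415093, -0.02492391],
       [-0.05143313,  0.50221282, -0.86321314],
       [ 0.13695008, -0.85264459, -0.50422404]]), 't': array([ 559.20679226,  159.46142764, 1101.843052  ])}
```

View pics/scene0.png

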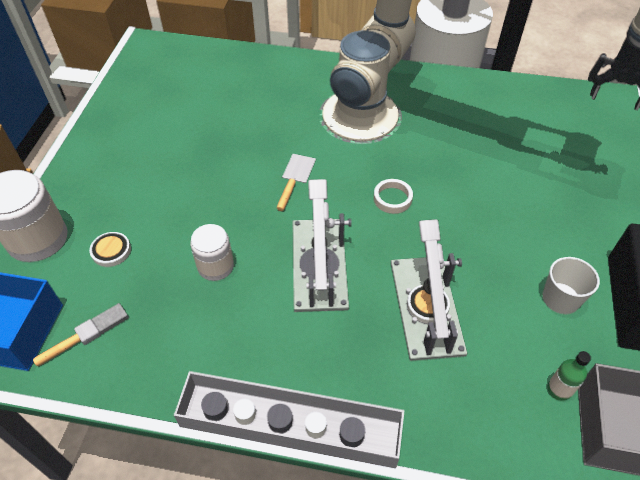

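View pics/side0.png

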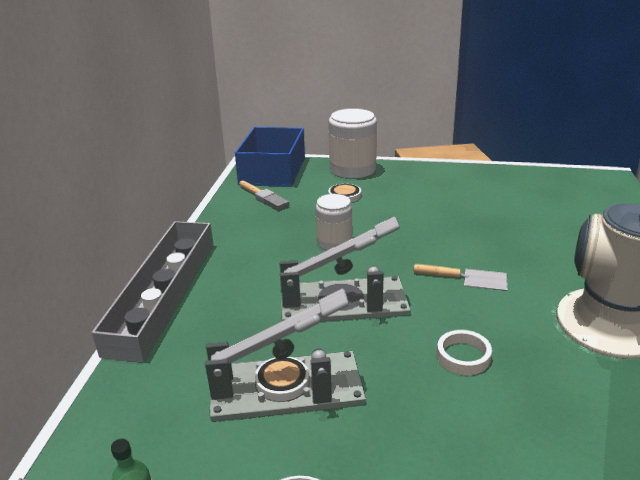

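The clamp with the cap is the right-hand one in the scene view: paddle near (430,231), cap near (428,302). In the side view it is the nearer one: paddle near (335,303), cap near (282,376). I'll triangulate these and zoom in on the paddle.

```bash
cat > h.py <<'E'
import numpy as np, cv2
from rig import bot, imaging
def ray(m,p):
    K=np.array([[m['fx'],0,m['cx']],[0,m['fy'],m['cy']],[0,0,1]])
    u=cv2.undistortPoints(np.array([[p]],float),K,m['dist'])[0,0]
    R=np.array(m['R']);return -R.T@m['t'], R.T@np.array([u[0],u[1],1])
def plane(m,p,z):
    c,d=ray(m,p);return c+d*(z-c[2])/d[2]
def tri(m1,p1,m2,p2):
    c,d=ray(m1,p1);e,f=ray(m2,p2)
    k=np.linalg.lstsq(np.c_[d,-f],e-c,rcond=None)[0]
    a,b=c+k[0]*d,e+k[1]*f
    return (a+b)/2,np.linalg.norm(a-b)
E
python3 - <<'E'
from h import *
S,D=[imaging.camera_model(n) for n in("scene","side")]
print(tri(S,(430,231),D,(337,303)))
for m,p in((S,(430,231)),(D,(335,303))):print(plane(m,p,172))
print(plane(S,(428,302),34),plane(D,(282,376),34))
# base corners on z~8
print([plane(S,p,8).round() for p in((392,260),(446,258),(465,354),(409,357))])
a=cv2.imread("pics/scene0.png")[210:270,390:470];b=cv2.imread("pics/side0.png")[280:340,290:370]
cv2.imwrite("pics/z.png",np.hstack([cv2.resize(i,(400,300),interpolation=cv2.INTER_CUBIC) for i in(a,b)]))
E
```

```text
(array([512.48793219, 213.03352118, 164.14391034]), np.float64(4.212358118856342))
[521.22456469 213.35965722 172.        ]
[512.80650595 221.40519585 172.        ]
[604.57569687 235.67006111  34.        ] [599.46516698 245.96176517  34.        ]
[array([490., 147.,   8.]), array([461., 269.,   8.]), array([699., 323.,   8.]), array([728., 210.,   8.])]
```

View pics/z.png

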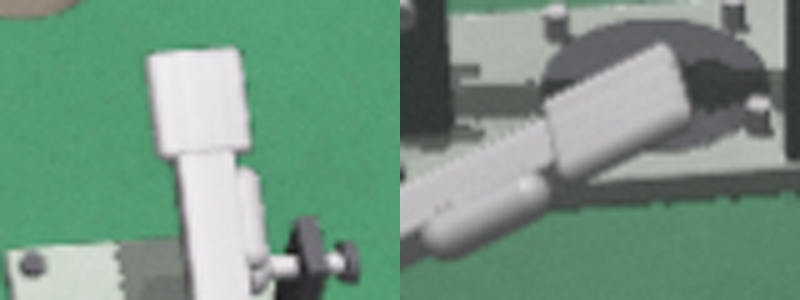

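```bash
python3 -m handwheel '[[[0,0,0,0,-0.15],[0,0,0,0,-0.15],[0,0,0,0,-0.15]]]'
python3 - <<'E'
from h import *
S,D=[imaging.camera_model(n) for n in("scene","side")]
p,e=tri(S,(429.5,229.6),D,(333.4,299.6));print(p,e)
s=bot.get_state();print(s['position'],s['tcp_rot'])
from scipy.spatial.transform import Rotation as R
print(R.from_euler('xyz',s['tcp_rot']).inv().apply(np.array([517,217,230])-s['position']))
E
```

```text
time_s: 0.4
position: [132.5, 585.0, 230.6]
tcp_rot: [-3.141, -0.001, -2.908]
wrist_force: [0.3, 0.5, -0.1]
finger_gap: 43.8
grasp_force: 0.0
[516.72386702 212.00971327 171.08709006] 0.4984991686533774
[132.50987455 585.0060198  230.56028682] [-3.14052181e+00 -6.34055038e-04 -2.90816661e+00]
[-288.93869565 -446.96207783    0.85570876]
```

```bash
python3 -m handwheel '[[[0,-0.024,-0.037,0,0],[0,-0.024,-0.037,0,0],[0,-0.024,-0.037,0,0],[0,-0.024,-0.037,0,0],[0,-0.024,-0.037,0,0],[0,-0.024,-0.037,0,0],[0,-0.024,-0.037,0,0],[0,-0.024,-0.037,0,0],[0,-0.024,-0.037,0,0],[0,-0.024,-0.037,0,0],[0,-0.024,-0.037,0,0],[0,-0.024,-0.037,0,0]]]'; python3 -m handwheel '[[[0,0,0,0,0],[0,0,0,0,0]]]'
python3 - <<'E'
from h import *
W=imaging.camera_model("wrist");i=imaging.snapshot("wrist")
cv2.imwrite("pics/w1.png",i[:,:,::-1])
K=np.array([[W['fx'],0,W['cx']],[0,W['fy'],W['cy']],[0,0,1]])
P=np.array([[516.7,212,171],[517.5,219.3,172]])
print(cv2.projectPoints(P,cv2.Rodrigues(W['R'])[0],W['t'],K,W['dist'])[0].round())
E
```

```text
time_s: 1.6
position: [514.1, 215.9, 230.8]
tcp_rot: [3.142, -0.001, -2.914]
wrist_force: [0.8, 0.1, 1.1]
finger_gap: 0.2
grasp_force: 0.0
time_s: 1.8
position: [513.4, 216.7, 230.4]
tcp_rot: [3.141, -0.002, -2.917]
wrist_force: [-0.9, -0.2, -0.4]
finger_gap: 0.0
grasp_force: 0.0
[[[314. 266.]]

 [[327. 270.]]]
```

View pics/w1.png

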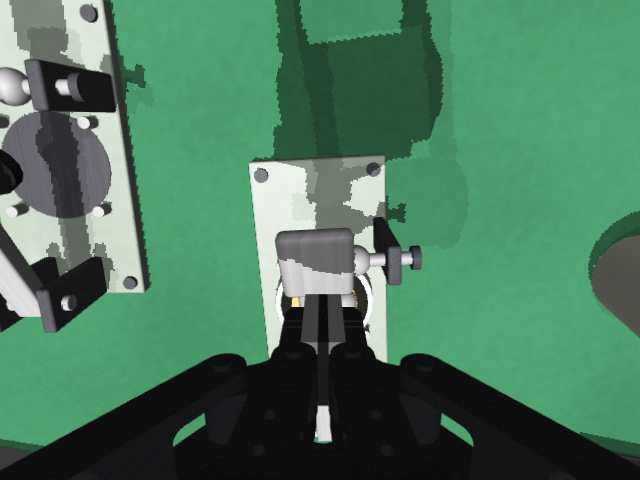

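The paddle is at (316,263) in the wrist view, which matches the triangulated prediction of (314,266). The bracket is to the right of it at (390,255). I'll correct the position by a few mm and descend to just above the paddle.

```bash
python3 -m handwheel '[[[0,-0.0025,-0.0045,0,-0.05],[0,0,0,0.02,0],[0,0,0,0.02,0],[0,0,0,0.006,0],[0,0,0,0,0]]]'; python3 -m handwheel '[[[0,0.003,0,0.010,0],[0,0.004,0,0.010,0],[0,0.004,0,0.010,0],[0,0.004,0,0.010,0],[0,0,0,0,0]]]'
```

```text
time_s: 2.35
position: [515.4, 214.5, 184.3]
tcp_rot: [3.141, -0.002, -2.863]
wrist_force: [-0.7, -0.2, 0.2]
finger_gap: -0.0
grasp_force: 0.0
time_s: 2.85
position: [501.3, 209.3, 143.4]
tcp_rot: [-3.142, -0.002, -2.864]
wrist_force: [0.9, 1.0, 2.1]
finger_gap: 0.4
grasp_force: 1.0
```

```bash
python3 -m handwheel '[[[0,0.003,0,0.010,0],[0,0.003,0,0.010,0],[0,0.001,0,0.010,0],[0,0,0,0,0]]]'
python3 - <<'E'
from h import *
i=imaging.snapshot("side")[200:440,180:500,::-1]
cv2.imwrite("pics/s2.png",cv2.resize(i,(800,600)))
E
```

```text
time_s: 3.25
position: [494.8, 207.2, 113.8]
tcp_rot: [-3.141, -0.002, -2.865]
wrist_force: [-1.4, 0.6, 4.4]
finger_gap: -0.3
grasp_force: 2.0
```

View pics/s2.png

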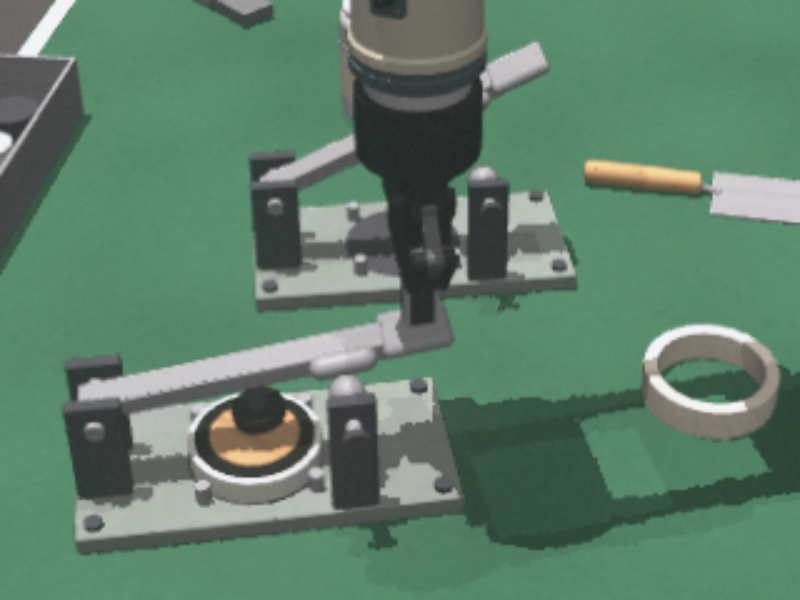

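The finger tips are pressing the middle of the paddle at (425,325). The lever is partly down and the cap is in place, so I keep pressing.

```bash
python3 -m handwheel '[[[0,0.001,0,0.010,0],[0,0,0,0.010,0],[0,0,0,0.005,0],[0,0,0,0.003,0],[0,0,0,0,0],[0,0,0,0,0]]]'
```

```text
time_s: 3.9
position: [494.3, 207.2, 86.5]
tcp_rot: [-3.141, -0.001, -2.864]
wrist_force: [-0.5, -0.1, -0.4]
finger_gap: 0.1
grasp_force: 0.0
```

```bash
python3 -m handwheel '[[[0,0,0,0.002,0],[0,0,0,0.002,0],[0,0,0,0,0],[0,0,0,0,0]]]'; python3 -m handwheel '[[[0,0,0,-0.02,0],[0,0,0,-0.04,0],[0,0,0,-0.04,0],[0,0,0,-0.04,0],[0,0,0,0,0],[0,0,0,0,0],[0,0,0,0,0]]]'
python3 - <<'E'
from h import *
i=imaging.snapshot("side")[200:440,180:500,::-1]
cv2.imwrite("pics/s3.png",cv2.resize(i,(800,600)))
E
```

```text
time_s: 4.3
position: [494.5, 207.3, 83.1]
tcp_rot: [-3.142, -0.0, -2.864]
wrist_force: [-0.5, 0.6, -0.4]
finger_gap: 0.1
grasp_force: 0.0
time_s: 5.0
position: [494.1, 207.2, 221.5]
tcp_rot: [-3.141, -0.002, -2.864]
wrist_force: [0.2, 0.1, -0.0]
finger_gap: 0.5
grasp_force: 0.0
```

View pics/s3.png

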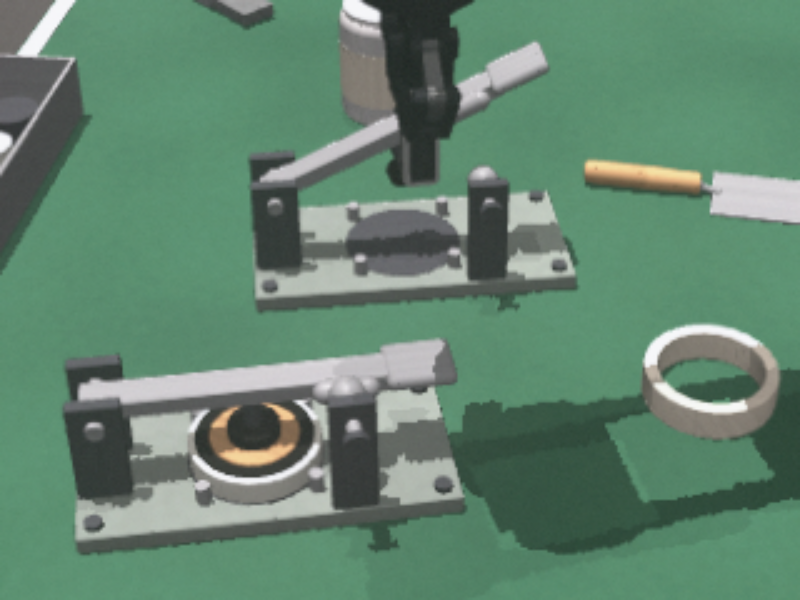

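The lever now rests level with the fingers withdrawn: paddle at (418,362), pad on the cap at (252,425). The other lever is still up. I'll check the paddle height numerically.

Run:
```python
from h import *
D=imaging.camera_model("side")
K=np.array([[D['fx'],0,D['cx']],[0,D['fy'],D['cy']],[0,0,1]])
c,s=np.cos(.27),np.sin(.27)
for th in(.36,.40,.44,.46):
    a=.4785-th; d=187-210.7*np.cos(a); z=75+210.7*np.sin(a)
    p=cv2.projectPoints(np.array([[516.7+d*c,212+d*s,z]]),cv2.Rodrigues(D['R'])[0],D['t'],K,D['dist'])[0][0,0]
    print(th,((p-[180,200])*2.5).round(1))
cv2.imwrite("pics/s4.png",cv2.resize(imaging.snapshot("side")[320:400,200:370,::-1],(800,376)))
print(bot.get_state()['time_s'])
```

```text
0.36 [419.3 335.4]
0.4 [420.6 345.3]
0.44 [421.4 355.2]
0.46 [421.6 360.2]
5.1
```

View pics/s4.png

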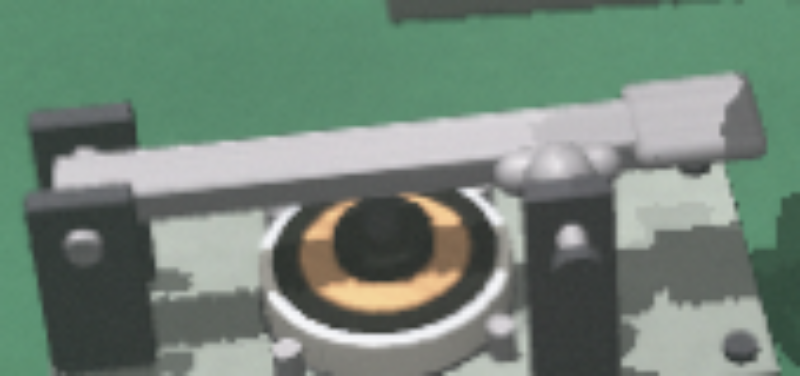

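The paddle sits at the height expected for about 0.44 rad. The lever lug is under the catch ball and the cap is still between its pins, so I'm handing in.

```bash
python3 -c "
from rig import bot
print(bot.hand_in())"
```

```text
the job is handed in; nothing more can be done
None
```

I pressed the loaded clamp's lever down and its catch holds it at about 0.44 rad by the side camera. The cap is still in its nest, the other lever is up and the arm is clear. I handed the job in at about 5 s, and no verdict came back.

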